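# Food-waste caddy: let the sprung lid up, put the lemon in

## Robot

A 6-joint arm with a two-finger parallel gripper is mounted at the origin on a cart in front of the work surface, level with it; the furniture and walls round the work are solid. World frame = base frame: x ahead of the robot, y to its left, z up, the work surface at z = 0. Lengths are in mm, angles in degrees, forces in N, time in s.
With the tool pointing down it reaches from about 400 to 925 mm from the base axis. Payload 12.5 kg.
Tool frame: the origin (TCP) lies between the finger pads; the fingertips stand 17 mm ahead of it and the grasp point (between the pads) lies 2 mm behind it (bot.nose_length is the distance from the TCP to the fingertips, in mm); z points along the fingers, y is the line along which they close (so a half turn about z gives the same grasp; the last joint's range is limited). The gripper opens to 95 mm and grips with 3 to 60 N. Pads are 20 mm wide; open, the fingers measure 119 mm over their backs; the gripper's body (75 mm by 180 mm) begins 59 mm behind the grasp point.
Start: joints at [-6.05, 28.126, 89.318, -0, 62.55, -6.05], TCP at [625.016, 0.021, 231.661] pointing down, gripper open.
Joint ranges: [-177.58, 177.58], [-47.91, 125.51], [2.72, 160], [-65.01, 245.01], [3.68, 167.84], [-153.87, 153.87]. Speed limits (degrees/s): [127.2, 127.2, 159.86, 180, 180, 180].

## Interface

Orientations are given as a 3x3 rotation matrix whose columns are the frame's x, y, z axes.
In Python, from plant import bot, get_image, calibration gives the robot as it stands.
- The arm moves only by the shell command python3 -m crank 'ROWS' [OPENING]. ROWS is JSON, a list of rows, each an object of numbers: "x", "y", "z": the shift along the tool's x, y, z in mm; "ax", "ay", "az": the turn, a rotation vector about the tool's x, y, z in degrees. A call has exactly 10 rows; each row is the pose to reach, as a shift and turn from the pose commanded when the call began, along the tool's axes at that moment; what a row does not reach only later rows make up. A row lasts 1/8 s, in which the tool goes at most 62.5 mm and 10.7 degrees, less where a joint would pass 70% of its speed; a pose out of reach is approached as far as the arm can. A call with a gripper value outside its range is refused whole. OPENING is the closure, from 0 (fully open) to 1 (shut), set as the call begins (- or left out, the last holds). The fingers move at their own pace and stop on an object; the grip force is fixed at half the most. Time passes only in rows, so rows that repeat a pose let the fingers close, or fill a call up. It gives the time, the measured TCP pose, the force, the opening and the grip force at its end, in the units of the state.
- bot.state(): the state, without advancing time (a new reading comes with each control period).
- get_image(name): name is "scene" or "side" or "wrist"; returns the picture (400x640x3 uint8, red, green, blue); there is no depth.
- calibration(name): a dict with "vertical_fov" (degrees; the focal length in pixels is half the picture's height over the tangent of half this angle, whatever the lens; pixels are square), "cx", "cy" (the principal point, pixels), "k1" (the pictures are not rectified: a ray, as slopes to the right and down, at radius r is drawn at 1 + k1 r^2 times it, then the intrinsics apply), "view" (4x4, takes a point from world to camera coordinates). Camera axes: x right, y up, looking along -z (the intrinsics and any distortion apply to the point x, -y, -z); pixel columns grow to the right and rows downward; lengths in mm; the calibration is good to about 2 mm. A picture is of the moment at which its call begins: read the wrist's pose just before it. calibration takes no time and is no camera call; for the wrist camera it gives the pose at the moment of the call.
- bot.hand_in(): hands the job in; it is judged then, once.
The state is a dict: "time_s": time; "joints": joint angles; "joint_velocities": joint speeds; "joint_efforts": joint torques, N m; "tool_pos": TCP position; "tcp_rot": TCP orientation; "ft_force": force on the tool from outside, world axes, zero at the start; "torque": the same for the moment, N m; "opening": finger opening in mm; "finger_force": force on a finger pad.
Only numpy, scipy, OpenCV 4.12 (cv2) and the standard library are available. Lean on these libraries where they do the work, as an engineer would, in place of code of your own. Each camera call takes 0.05 s, during which the arm holds its last target. There are 200 camera calls.

## Task

The lemon on the worktop has gone off and belongs in the steel food-waste caddy. Press the button catch on the caddy's sloping lid and keep a finger on the lid as its spring lifts it, so that it comes up slowly and does not fly open; once it stands fully open, put the lemon in the caddy, leaving the lid standing open and the other things undisturbed.

Things in the scene. Friction and masses are not known exactly. Their poses are not given: they have to be found in the camera images.
- lemon_center (a point): the lemon, yellow, 78 mm long (its own x axis), 55 mm wide, 56 mm high, 0.11 kg, lying loose on the worktop; this point is its centre, 28 mm above the worktop
- caddy: food-waste caddy, an open steel box fixed to the worktop, 124 mm deep (x) by 170 mm wide (y), walls 4 mm, floor 8 mm thick; front wall 73 mm high (at x = -62 mm, towards the robot), back wall 177 mm high (at x = +62 mm), side walls sloping between them at 40 degrees. Origin at the centre of its underside, x points from front to back, z up
- caddy_in (a point): centre of the caddy's inner floor, 8 mm above the worktop; inside it measures 116 mm (x) by 162 mm (y)
- caddy_hinge (a point): middle of the lid's hinge line, at the top of the back wall, 181 mm above the worktop and 63 mm behind the caddy's middle; the hinge runs along the caddy's y axis
- caddy_lid (a joint): lid angle in rad: 0 shut (sloping 40 degrees down to the front), 2.27 upright, 2.44 fully open at its stop. A spring drives it open (about 2.8 N at the button when shut, fading to almost nothing): let go once unlatched it flies up at over 5 rad/s; a finger kept on it holds it easily; let go past 1.8 rad it goes on by itself at under 2 rad/s and stays open
- caddy_button_top (a point): centre of the top face of the round black catch button (32 mm across, 10 mm proud) on the lid, midway across it, 122 mm from the hinge along the lid, 18 mm above the hinge plane, 46 mm from the lid's front edge. Its z axis is the lid's outward normal (shut: leaning 40 degrees from vertical to the caddy's front), its x axis points up the lid to the hinge
- caddy_button (a joint): button travel in m: 0 out, 0.008 fully pressed (2 N). The catch lets go from about 0.005 on. As the pressing finger withdraws, the lid follows it with the button still down; if the button comes out while the lid is shut, it latches again
- tuna_tin: food tin, 58 mm across, 72 mm high, bystander, may stand near the lemon; origin under its middle
- kitchen_timer: white wind-up timer, 58 mm across, 60 mm high, bystander; origin under its middle
- honey_jar: jar with dark lid, 61 mm across, 98 mm high, bystander; origin under its middle
- salt_shaker: glass shaker, 44 mm across, 90 mm high, bystander; origin under its middle
- spice_b: spice jar, 46 mm across, 106 mm high, bystander; origin under its middle
- caddy_bar (a point): middle of the steel grab bar's axis: bar 10 mm thick, 100 mm wide, on two end posts, across the grey lid plate (178 x 165 x 8 mm, 0.13 kg); it stands 26 mm from the button on its hinge side and 44 mm above the button's face, so it hangs over the button and a finger must come in tilted, along the lid's normal

How it is judged:
By the outcome, as a careful person would: the job done as asked, in the order asked, and still so for the second after the job is handed in, with the robot touching nothing.
It also fails if it takes over 72 s, if anything falls off the work surface, if the arm or the gripper's body presses on something with over 40 N, if the wrist force passes 120 N, or if a joint passes its speed limit or range.

## Working session

There is one attempt and no reset: what is moved stays moved. The work goes in short steps, Python scripts to look and compute and a shell command to move; the robot and the scene stay as the last step left them, time stands still between calls to the robot, and variables do not carry over. Pictures are saved under pics/ and viewed, at most 12 in all, crops included, and the job is handed in when it is done.

```bash
ls; mkdir -p pics
cat > h.py <<'E'
import numpy as np, cv2
from plant import bot, get_image, calibration
def K(c):
    f=200/np.tan(np.radians(c["vertical_fov"])/2); return f,c["cx"],c["cy"],c["k1"],np.array(c["view"])
def ray(c,u,v):
    f,cx,cy,k1,V=K(c)
    p=np.array([(u-cx)/f,(v-cy)/f]); q=p.copy()
    for _ in range(30): q=p/(1+k1*(q@q))
    R=V[:3,:3]; o=-R.T@V[:3,3]; d=R.T@np.array([q[0],-q[1],-1]); return o,d/np.linalg.norm(d)
def onz(c,u,v,z):
    o,d=ray(c,u,v); return o+d*(z-o[2])/d[2]
def proj(c,P):
    f,cx,cy,k1,V=K(c); p=V[:3,:3]@np.array(P,float)+V[:3,3]; q=np.array([p[0],-p[1]])/-p[2]
    q=q*(1+k1*(q@q)); return np.array([cx+f*q[0],cy+f*q[1]])
def two(r1,r2):
    (a,d),(b,e)=r1,r2; t=np.linalg.lstsq(np.c_[d,-e],b-a,rcond=None)[0]; p,q=a+d*t[0],b+e*t[1]
    return (p+q)/2,np.linalg.norm(p-q)
E
python3 - <<'E'
from h import *
for n in("scene","side","wrist"):
    im=get_image(n); cv2.imwrite(f"pics/{n}0.png",im[:,:,::-1]); c=calibration(n); print(n,{k:np.round(c[k],3).tolist() for k in c})
    h=cv2.cvtColor(im,cv2.COLOR_RGB2HSV)
    m=cv2.inRange(h,(20,120,100),(35,255,255)); k,l,s,ce=cv2.connectedComponentsWithStats(m)
    print([(s[i].tolist(),ce[i].round(1).tolist()) for i in range(1,k) if s[i,4]>80])
print(bot.state())
E
```

```text
pics
scene {'vertical_fov': 47.435, 'cx': 320.235, 'cy': 199.543, 'k1': -0.068, 'view': [[0.285, 0.958, 0.003, -27.178], [-0.835, 0.247, 0.491, 412.175], [0.47, -0.142, 0.871, -1276.845], [0.0, 0.0, 0.0, 1.0]]}
[([429, 223, 25, 32, 583], [441.1, 238.2])]
side {'vertical_fov': 53.765, 'cx': 322.872, 'cy': 200.906, 'k1': -0.037, 'view': [[-0.982, -0.186, 0.015, 519.463], [0.12, -0.569, 0.814, -231.628], [-0.143, 0.801, 0.581, -750.743], [0.0, 0.0, 0.0, 1.0]]}
[([239, 286, 32, 33, 778], [255.1, 302.1])]
wrist {'vertical_fov': 64.336, 'cx': 319.491, 'cy': 204.902, 'k1': -0.041, 'view': [[1.0, -0.001, -0.001, -625.115], [0.001, 0.961, -0.275, 30.963], [0.001, 0.275, 0.961, -392.22], [0.0, 0.0, 0.0, 1.0]]}
[([304, 57, 62, 60, 1600], [334.6, 96.0])]
{'time_s': 0.15, 'joints': array([-6.05059532e+00,  2.81560217e+01,  8.93407200e+01,  1.06017053e-04,
        6.25493024e+01, -6.05106189e+00]), 'joint_velocities': array([-0.08660703, -0.08007008, -0.11388431,  0.06311595,  0.00536254,
       -0.02333728]), 'joint_efforts': array([ 3.16444048e-04, -6.12899423e+01, -2.58276522e+01,  6.91918633e-02,
        4.73701756e-02, -5.07232733e-05]), 'tool_pos': array([6.24848848e+02, 3.74094234e-02, 2.31206390e+02]), 'tcp_rot': array([[-7.25516772e-06,  9.99999681e-01, -7.98969408e-04],
       [ 9.99999996e-01,  7.32415279e-06,  8.63396735e-05],
       [ 8.63454977e-05, -7.98968778e-04, -9.99999677e-01]]), 'ft_force': array([ 0.18402675, -0.04549724, -0.43535608]), 'torque': array([ 0.00629578,  0.06824615, -0.04098885]), 'finger_force': 0.0, 'opening': 95.03953335651238}
```

View pics/scene0.png

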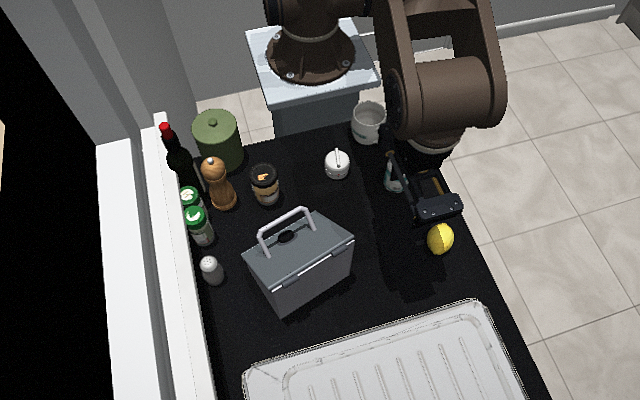

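View pics/side0.png

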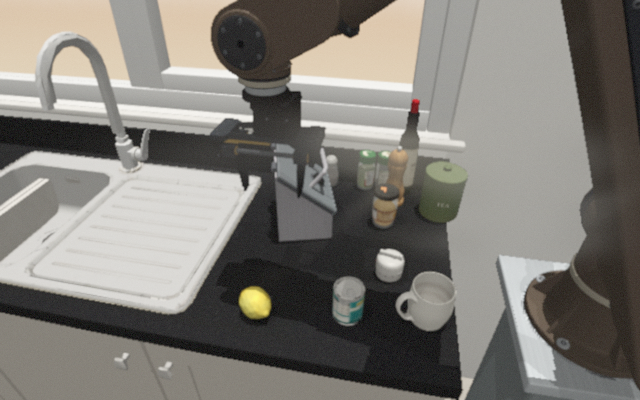

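The scene view shows the lemon (441,238), the caddy with its hinge side to the camera (lid about 245–355, 205–290) and the button near (287,236). The side view shows the lemon (255,302) and the caddy (275–335, 160–240). I'll zoom in on the caddy.

Run:
```python
from h import *
S=cv2.imread("pics/scene0.png"); D=cv2.imread("pics/side0.png"); W=cv2.imread("pics/wrist0.png")
a=cv2.resize(S[195:325,230:370],(560,520),interpolation=cv2.INTER_CUBIC)
a=np.clip(a*1.5,0,255).astype(np.uint8)
b=cv2.resize(D[130:260,255:345],(360,520),interpolation=cv2.INTER_CUBIC)
b=np.clip(b*1.5,0,255).astype(np.uint8)
o=np.hstack([a,b])[:, :920]; o=cv2.resize(o,(800,452)); cv2.imwrite("pics/crop1.png",o) # scale 4*800/920=3.478
cs,cd=calibration("scene"),calibration("side")
print("lemon",two(ray(cs,441,238.5),ray(cd,255.1,303)), onz(cs,441,238.5,28), onz(cd,255.1,303,28))
print("button z~116",onz(cs,287,236,116))
```

```text
lemon (array([639.98321156, 106.29332295,  27.7037365 ]), np.float64(1.7963007102846094)) [640.88687354 106.59193013  28.        ] [639.13831758 106.00425745  28.        ]
button z~116 [ 582.55958725 -211.69791531  116.        ]
```

View pics/crop1.png

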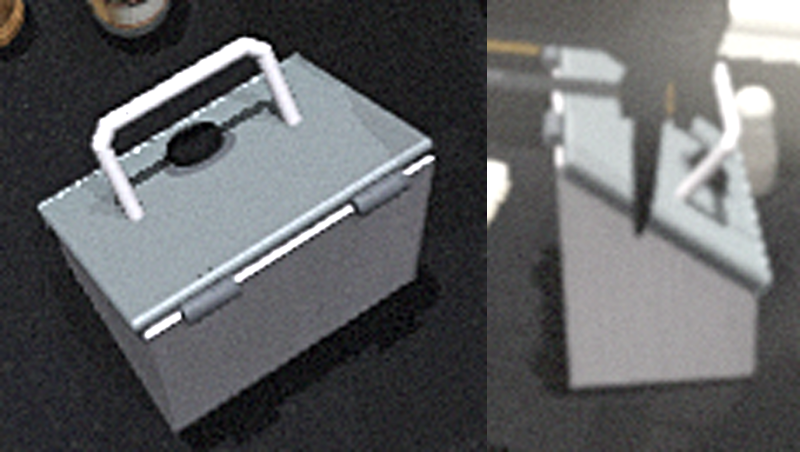

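View pics/wrist0.png

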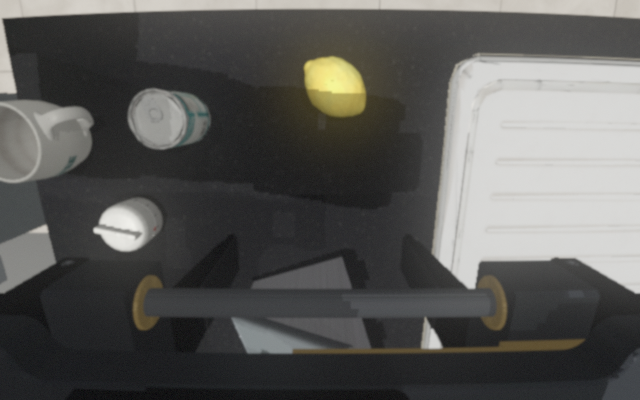

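The crop shows, in scene pixels, the lid's top corners at (354.5,235.3), (269.4,288.4), (241.5,254) and (315,211), the bar corners at (259.6,233) and (305,208), and the button at (286.2,237). The wrist picture shows the lemon at (335,88), with its long axis from upper left to lower right, and the tin at (168,118).

```bash
cat > cad.py <<'E'
from h import *
c4,s4=np.cos(np.radians(40)),np.sin(np.radians(40))
def L(s,y,n): return np.array([63-s*c4-n*s4,y,181-s*s4+n*c4])
E
python3 - <<'E'
from cad import *
cs,cd=calibration("scene"),calibration("side")
obs=[((354.5,235.3),L(3,-89,8)),((269.4,288.4),L(3,89,8)),((241.5,254),L(168,89,8)),((315.1,210.8),L(168,-89,8)),((259.6,233.2),L(96,50,62)),((305.3,207.9),L(96,-50,62)),((286.2,237),L(122,0,18))]
# sign of y checked by trying both
for sg in(1,-1):
    A=np.array([onz(cs,*u,p[2])[:2] for u,p in obs]); B=np.array([[p[0],sg*p[1]] for u,p in obs])
    a,b=A-A.mean(0),B-B.mean(0); H=b.T@a; th=np.arctan2(H[0,1]-H[1,0],H[0,0]+H[1,1])
    R=np.array([[np.cos(th),-np.sin(th)],[np.sin(th),np.cos(th)]]); t=A.mean(0)-R@B.mean(0)
    print(sg,np.degrees(th),t,"\n",(A-(B@R.T+t)).round(1).tolist())
    print("button",R@np.array(L(122,0,18))[:2]+t,L(122,0,18)[2])
    for p in [(L(96,50,62)),(L(168,89,0)),np.array([-62,85,0])]:
        q=R@p[:2]+t; print(proj(cd,[*q,p[2]]).round(1))
im=cv2.imread("pics/wrist0.png"); h=cv2.cvtColor(im,cv2.COLOR_BGR2HSV)
m=cv2.inRange(h,(18,90,60),(36,255,255)); m=cv2.morphologyEx(m,cv2.MORPH_OPEN,np.ones((5,5)))
k=max(cv2.findContours(m,0,2)[0],key=cv2.contourArea)
cw=calibration("wrist")
P=np.array([onz(cw,*p[0],28)[:2] for p in k],np.float32); print(cv2.minAreaRect(P),cv2.fitEllipse(P))
print("tin",onz(cw,162,118,72),onz(cs,391,172,40))
E
```

```text
1 -162.99077308665892 [ 573.67211967 -215.29240934] 
 [[152.5, 44.5], [152.1, 49.1], [-89.6, -25.7], [-88.9, -30.0], [-49.6, -12.2], [-46.9, -14.9], [-29.5, -10.7]]
button [ 613.86133318 -202.99825633] 116.36871159438381
[299.  150.1]
[293.  175.2]
[295.2 198.8]
-1 17.11152940707315 [ 621.02674026 -200.7600647 ] 
 [[-0.9, -2.6], [-1.6, 1.9], [-1.7, 1.3], [-0.7, -3.0], [-0.7, 2.8], [2.2, 0.1], [3.5, -0.6]]
button [ 580.8595422  -213.12595653] 116.36871159438381
[325.1 170.7]
[333.  214.9]
[330.3 238.3]
((641.9518432617188, 104.2525863647461), (62.19658279418945, 78.15615844726562), 73.81816864013672) ((640.5338745117188, 103.6667709350586), (59.969932556152344, 79.23551177978516), 55.705711364746094)
tin [473.6896285   75.09882606  72.        ] [459.4631489   59.69928481  40.        ]
```

```bash
cat >> cad.py <<'E'
from scipy.spatial.transform import Rotation as Ro
T0=np.array([621.0,-200.8]); YAW=17.1
cyw,syw=np.cos(np.radians(YAW)),np.sin(np.radians(YAW))
C=np.array([[cyw,-syw,0],[syw,cyw,0],[0,0,1]])
def W(p): return C@p+np.array([*T0,0])
def lid(th,s,y,n):   # th deg
    a=np.radians(40-th); return np.array([63-s*np.cos(a)-n*np.sin(a),y,181-s*np.sin(a)+n*np.cos(a)])
def toolR(psi):
    p=np.radians(psi); z=np.array([np.sin(p),0,-np.cos(p)]); x=np.array([np.cos(p),0,np.sin(p)])
    return C@np.c_[x,np.cross(z,x),z]
def delta(P,R,S=None):
    if S is None: st=bot.state(); S=(st["tool_pos"],st["tcp_rot"])
    p,r=S; return (r.T@(np.array(P)-p)).round(1).tolist(), np.degrees(Ro.from_matrix(r.T@R).as_rotvec()).round(1).tolist()
E
python3 - <<'E'
from cad import *
R=toolR(40); b=W(lid(0,122,0,18)); print(b)
print(delta(b-R[:,2]*(17+110),R), b-R[:,2]*127)
E
```

```text
[ 580.83031441 -213.15780889  116.36871159]
([-237.2, -122.0, 17.6], [-25.4, 34.4, 69.7]) [ 502.80508218 -237.16150457  213.65635587]
```

```bash
python3 -m crank '[{"x":-30,"y":-15,"z":-20,"ax":-3,"ay":4,"az":8},{"x":-60,"y":-30,"z":-30,"ax":-6,"ay":8.4,"az":17},{"x":-90,"y":-46,"z":-30,"ax":-9,"ay":12.5,"az":25.5},{"x":-120,"y":-61,"z":-25,"ax":-12.4,"ay":16.8,"az":34},{"x":-150,"y":-76,"z":-20,"ax":-15.5,"ay":21,"az":42.5},{"x":-180,"y":-92,"z":-10,"ax":-18.6,"ay":25.2,"az":51},{"x":-210,"y":-107,"z":5,"ax":-21.7,"ay":29.4,"az":59.5},{"x":-237,"y":-122,"z":17.6,"ax":-24.8,"ay":33.6,"az":68},{"x":-237.2,"y":-122,"z":17.6,"ax":-25.4,"ay":34.4,"az":69.7},{"x":-237.2,"y":-122,"z":17.6,"ax":-25.4,"ay":34.4,"az":69.7}]' 1
python3 - <<'E'
from cad import *
for n in("wrist","scene"):
    cw=calibration(n); w=get_image(n); cv2.imwrite(f"pics/{n}1.png",w[:,:,::-1])
    print(n,proj(cw,W(lid(0,122,0,18))),proj(cw,W(lid(0,96,50,62))),proj(cw,W(lid(0,168,89,8))))
R=toolR(40);b=W(lid(0,122,0,18)); print(delta(b-R[:,2]*127,R),bot.state()["joints"])
a=cv2.imread("pics/scene1.png")[180:310,225:375]; b=cv2.imread("pics/wrist1.png")
cv2.imwrite("pics/c2.png",np.vstack([cv2.resize(b,(480,300)),cv2.resize(np.clip(a*1.4,0,255).astype(np.uint8),(346,300)).copy() if 0 else cv2.copyMakeBorder(cv2.resize(np.clip(a*1.4,0,255).astype(np.uint8),(346,300)),0,0,0,134,0)]))
E
```

```text
time_s: 1.4
tool_pos: [503.1, -237.0, 214.2]
tcp_rot: [[0.732, 0.296, 0.614], [0.227, -0.955, 0.19], [0.643, 0.0, -0.766]]
ft_force: [0.5, 0.1, -0.2]
opening: 2.0
finger_force: 0.0
wrist [319.32028801 203.71130619] [253.75162297 186.45024487] [229.39869095 245.57636942]
scene [286.0247102  235.32831281] [304.89440328 206.92285084] [316.56060677 210.72029666]
([-1.4, 0.3, 0.1], [-0.1, -0.0, 0.2]) [-47.83730302  20.4281657  118.18017958  62.57455553  41.06306665
 -24.29397979]
```

View pics/c2.png

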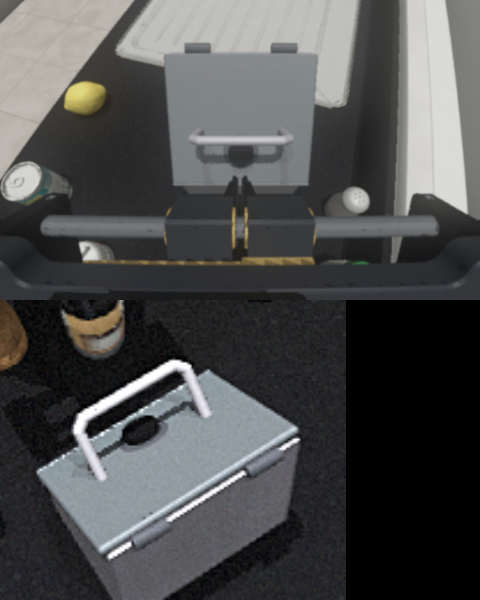

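The button shows at wrist pixel (320,206), where (319,204) was predicted. The lid corners match within 2 px, so the caddy pose holds. I'll descend along the normal.

```bash
python3 -m crank '[{"x":-1.4,"z":15},{"x":-1.4,"z":30},{"x":-1.4,"z":45},{"x":-1.4,"z":60},{"x":-1.4,"z":72},{"x":-1.4,"z":84},{"x":-1.4,"z":94},{"x":-1.4,"z":102},{"x":-1.4,"z":105},{"x":-1.4,"z":105}]'
python3 - <<'E'
from cad import *
R=toolR(40);b=W(lid(0,122,0,18)); print(delta(b-R[:,2]*17,R),bot.state()["ft_force"])
E
```

```text
([-1.4, 0.4, 110.1], [-0.1, -0.0, 0.2]) [0.41055574 0.22514696 0.3326624 ]schema error: expected keys x, y, z, ax, ay, az
```

```bash
python3 -m crank '[{"x":-1,"y":0,"z":15,"ax":0,"ay":0,"az":0},{"x":-1,"y":0,"z":30,"ax":0,"ay":0,"az":0},{"x":-1,"y":0,"z":45,"ax":0,"ay":0,"az":0},{"x":-1,"y":0,"z":60,"ax":0,"ay":0,"az":0},{"x":-1,"y":0,"z":72,"ax":0,"ay":0,"az":0},{"x":-1,"y":0,"z":84,"ax":0,"ay":0,"az":0},{"x":-1,"y":0,"z":94,"ax":0,"ay":0,"az":0},{"x":-1,"y":0,"z":102,"ax":0,"ay":0,"az":0},{"x":-1,"y":0,"z":105,"ax":0,"ay":0,"az":0},{"x":-1,"y":0,"z":105,"ax":0,"ay":0,"az":0}]'
python3 - <<'E'
from cad import *
R=toolR(40);b=W(lid(0,122,0,18)); print(delta(b-R[:,2]*17,R),bot.state()["ft_force"]@R[:,2])
E
```

```text
time_s: 2.75
tool_pos: [566.9, -217.5, 133.0]
tcp_rot: [[0.732, 0.295, 0.615], [0.226, -0.956, 0.19], [0.643, 0.0, -0.766]]
ft_force: [0.6, 0.3, -0.5]
opening: 0.1
finger_force: 0.0
([0.5, -0.0, 5.2], [-0.0, -0.0, 0.0]) 0.8042251594050324
```

```bash
python3 -m crank '[{"x":0,"y":0,"z":2,"ax":0,"ay":0,"az":0},{"x":0,"y":0,"z":4,"ax":0,"ay":0,"az":0},{"x":0,"y":0,"z":6,"ax":0,"ay":0,"az":0},{"x":0,"y":0,"z":7,"ax":0,"ay":0,"az":0},{"x":0,"y":0,"z":8,"ax":0,"ay":0,"az":0},{"x":0,"y":0,"z":9,"ax":0,"ay":0,"az":0},{"x":0,"y":0,"z":10,"ax":0,"ay":0,"az":0},{"x":0,"y":0,"z":11,"ax":0,"ay":0,"az":0},{"x":0,"y":0,"z":12,"ax":0,"ay":0,"az":0},{"x":0,"y":0,"z":12,"ax":0,"ay":0,"az":0}]'
python3 - <<'E'
from cad import *
R=toolR(40);b=W(lid(0,122,0,18)); print(delta(b-R[:,2]*17,R),bot.state()["ft_force"]@R[:,2])
E
```

```text
time_s: 4.0
tool_pos: [574.2, -215.3, 123.7]
tcp_rot: [[0.732, 0.295, 0.615], [0.226, -0.956, 0.189], [0.643, 0.0, -0.766]]
ft_force: [-3.1, -3.0, 2.4]
opening: 0.5
finger_force: 1.8
([0.7, -0.1, -6.9], [-0.0, -0.0, 0.0]) -4.285871685698158
```

```bash
cat >> cad.py <<'E'
def traj(t0,t1,k=0.6,n0=11,s=122,N=10):
    def pose(t):
        psi=40-k*t; rho=(1-k)*t; R=toolR(psi)
        return W(lid(t,s,0,n0+10*np.sin(np.radians(rho))))-R[:,2]*17,R
    for t in np.linspace(t0,t1,N+1)[1:]:
        p,r=delta(*pose(t)); print(f'{t:.1f}',np.round(np.array(p)*2)/2,r)
    st=bot.state(); print("F_tool",(st["tcp_rot"].T@st["ft_force"]).round(1),"J",st["joints"].round(1))
E
python3 -c "
from cad import *
traj(0,12)"
```

```text
1.2 [ 1.  -0.  -2.5] [-0.0, -0.7, 0.0]
2.4 [ 1.5 -0.  -5. ] [-0.0, -1.5, 0.0]
3.6 [ 2.  -0.  -7.5] [-0.0, -2.2, 0.0]
4.8 [  3.   -0.  -10.5] [-0.0, -2.9, 0.0]
6.0 [  3.5  -0.  -13. ] [-0.0, -3.6, 0.0]
7.2 [  4.5  -0.  -15.5] [-0.0, -4.3, 0.0]
8.4 [  5.  -0. -18.] [-0.0, -5.1, 0.0]
9.6 [  6.   -0.  -20.5] [-0.0, -5.8, 0.0]
10.8 [  7.  -0. -23.] [-0.0, -6.5, 0.0]
12.0 [  8.   -0.  -25.5] [-0.0, -7.2, 0.0]
F_tool [-1.4  1.9 -4.3] J [-39.9  32.3 116.5  79.8  33.3 -37.6]
```

```bash
python3 -m crank '[{"x":0.5,"y":0,"z":-2.5,"ax":0,"ay":-0.7,"az":0},{"x":1,"y":0,"z":-5,"ax":0,"ay":-1.5,"az":0},{"x":1.5,"y":0,"z":-7.5,"ax":0,"ay":-2.2,"az":0},{"x":2,"y":0,"z":-10.5,"ax":0,"ay":-2.9,"az":0},{"x":3,"y":0,"z":-13,"ax":0,"ay":-3.6,"az":0},{"x":4,"y":0,"z":-15.5,"ax":0,"ay":-4.3,"az":0},{"x":5,"y":0,"z":-18,"ax":0,"ay":-5.1,"az":0},{"x":6,"y":0,"z":-20.5,"ax":0,"ay":-5.8,"az":0},{"x":7,"y":0,"z":-23,"ax":0,"ay":-6.5,"az":0},{"x":8,"y":0,"z":-25.5,"ax":0,"ay":-7.2,"az":0}]'
python3 - <<'E'
from cad import *
traj(12,28)
im=get_image("scene"); cv2.imwrite("pics/s2.png",im[:,:,::-1]); d=get_image("side")
a=cv2.resize(im[150:330,220:380],(533,600)); cv2.imwrite("pics/c3.png",np.clip(a[:,:,::-1]*1.4,0,255).astype(np.uint8))
E
```

```text
time_s: 5.25
tool_pos: [564.1, -218.1, 148.6]
tcp_rot: [[0.803, 0.295, 0.517], [0.248, -0.955, 0.16], [0.541, -0.0, -0.841]]
ft_force: [-2.9, -1.7, 2.2]
opening: 0.4
finger_force: 1.3
13.6 [ 1.   0.  -3.5] [-0.0, -0.9, 0.1]
15.2 [ 2.  0. -7.] [-0.0, -1.9, 0.1]
16.8 [  3.   0. -10.] [-0.0, -2.9, 0.1]
18.4 [  4.5   0.  -13.5] [-0.0, -3.8, 0.1]
20.0 [  5.5   0.  -17. ] [-0.0, -4.8, 0.1]
21.6 [  7.    0.  -20.5] [-0.0, -5.7, 0.1]
23.2 [  8.5   0.  -23.5] [-0.0, -6.7, 0.1]
24.8 [ 10.5   0.  -27. ] [-0.0, -7.7, 0.1]
26.4 [ 12.   0. -30.] [-0.0, -8.6, 0.1]
28.0 [ 14.   0. -33.] [-0.0, -9.6, 0.1]
F_tool [-1.6  0.8 -3.7] J [-38.4  28.4 113.4  58.   31.8 -14.5]
```

View pics/c3.png

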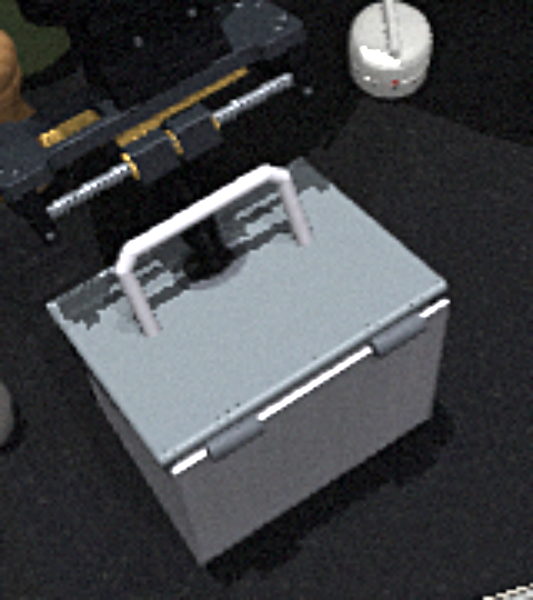

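The finger is on the button inside the bar, and the lid is following with about 4 N still on the finger. Continuing.

```bash
python3 -m crank '[{"x":1,"y":0,"z":-3.5,"ax":0,"ay":-0.9,"az":0},{"x":2,"y":0,"z":-7,"ax":0,"ay":-1.9,"az":0},{"x":3,"y":0,"z":-10,"ax":0,"ay":-2.9,"az":0},{"x":4.5,"y":0,"z":-13.5,"ax":0,"ay":-3.8,"az":0},{"x":5.5,"y":0,"z":-17,"ax":0,"ay":-4.8,"az":0},{"x":7,"y":0,"z":-20.5,"ax":0,"ay":-5.7,"az":0},{"x":8.5,"y":0,"z":-23.5,"ax":0,"ay":-6.7,"az":0},{"x":10.5,"y":0,"z":-27,"ax":0,"ay":-7.7,"az":0},{"x":12,"y":0,"z":-30,"ax":0,"ay":-8.6,"az":0},{"x":14,"y":0,"z":-33,"ax":0,"ay":-9.6,"az":0}]'
python3 -c "
from cad import *
traj(28,44)"
```

```text
time_s: 6.6
tool_pos: [558.4, -219.8, 183.9]
tcp_rot: [[0.878, 0.295, 0.376], [0.271, -0.955, 0.117], [0.394, -0.0, -0.919]]
ft_force: [-2.2, -0.3, 1.7]
opening: 0.3
finger_force: 0.9
29.6 [ 1.   0.5 -3.5] [-0.0, -1.0, 0.1]
31.2 [ 2.5  0.5 -7. ] [-0.0, -1.9, 0.1]
32.8 [  4.    0.5 -10. ] [-0.0, -2.9, 0.1]
34.4 [  6.    0.5 -13.5] [-0.0, -3.8, 0.1]
36.0 [  7.5   0.5 -16.5] [-0.0, -4.8, 0.1]
37.6 [  9.5   0.  -19.5] [-0.0, -5.8, 0.1]
39.2 [ 11.5   0.  -23. ] [-0.0, -6.7, 0.1]
40.8 [ 13.5   0.  -26. ] [-0.0, -7.7, 0.1]
42.4 [ 15.5   0.  -29. ] [-0.0, -8.6, 0.1]
44.0 [ 17.5   0.  -32. ] [-0.0, -9.6, 0.1]
F_tool [-1.4 -0.3 -2.4] J [-35.5  25.  107.6  31.4  37.   13.7]
```

```bash
python3 -m crank '[{"x":1,"y":0,"z":-3.5,"ax":0,"ay":-1,"az":0},{"x":2.5,"y":0,"z":-7,"ax":0,"ay":-1.9,"az":0},{"x":4,"y":0,"z":-10,"ax":0,"ay":-2.9,"az":0},{"x":6,"y":0,"z":-13.5,"ax":0,"ay":-3.8,"az":0},{"x":7.5,"y":0,"z":-16.5,"ax":0,"ay":-4.8,"az":0},{"x":9.5,"y":0,"z":-19.5,"ax":0,"ay":-5.8,"az":0},{"x":11.5,"y":0,"z":-23,"ax":0,"ay":-6.7,"az":0},{"x":13.5,"y":0,"z":-26,"ax":0,"ay":-7.7,"az":0},{"x":15.5,"y":0,"z":-29,"ax":0,"ay":-8.6,"az":0},{"x":17.5,"y":0,"z":-32,"ax":0,"ay":-9.6,"az":0}]'
python3 -c "
from cad import *
traj(44,60)"
```

```text
time_s: 7.85
tool_pos: [561.9, -219.0, 220.4]
tcp_rot: [[0.929, 0.295, 0.224], [0.286, -0.956, 0.069], [0.235, 0.0, -0.972]]
ft_force: [-0.6, 1.0, 1.4]
opening: 0.5
finger_force: 0.7
45.6 [ 2. -0. -3.] [0.0, -0.9, 0.0]
47.2 [ 3.5 -0.  -6. ] [0.0, -1.9, 0.0]
48.8 [ 5.5 -0.  -9. ] [0.0, -2.9, 0.0]
50.4 [  7.5  -0.  -12. ] [0.0, -3.8, 0.0]
52.0 [  9.5  -0.  -15. ] [0.0, -4.8, 0.0]
53.6 [ 12.  -0. -18.] [0.0, -5.7, 0.0]
55.2 [ 14.  -0. -21.] [0.0, -6.7, 0.0]
56.8 [ 16.5  -0.  -24. ] [0.0, -7.7, 0.0]
58.4 [ 19.   -0.  -26.5] [0.0, -8.6, 0.0]
60.0 [ 21.5  -0.  -29. ] [0.0, -9.6, 0.0]
F_tool [ 0.1 -1.1 -1.4] J [-31.9  23.8 100.2  13.8  47.8  32.4]
```

```bash
python3 -m crank '[{"x":2,"y":0,"z":-3,"ax":0,"ay":-0.9,"az":0},{"x":3.5,"y":0,"z":-6,"ax":0,"ay":-1.9,"az":0},{"x":5.5,"y":0,"z":-9,"ax":0,"ay":-2.9,"az":0},{"x":7.5,"y":0,"z":-12,"ax":0,"ay":-3.8,"az":0},{"x":9.5,"y":0,"z":-15,"ax":0,"ay":-4.8,"az":0},{"x":12,"y":0,"z":-18,"ax":0,"ay":-5.7,"az":0},{"x":14,"y":0,"z":-21,"ax":0,"ay":-6.7,"az":0},{"x":16.5,"y":0,"z":-24,"ax":0,"ay":-7.7,"az":0},{"x":19,"y":0,"z":-26.5,"ax":0,"ay":-8.6,"az":0},{"x":21.5,"y":0,"z":-29,"ax":0,"ay":-9.6,"az":0}]'
python3 -c "
from cad import *
traj(60,76)
cv2.imwrite('pics/side3.png',get_image('side')[80:280,180:400,::-1].repeat(2,0).repeat(2,1))"
```

```text
time_s: 9.1
tool_pos: [575.3, -214.9, 253.6]
tcp_rot: [[0.953, 0.295, 0.066], [0.294, -0.956, 0.02], [0.069, 0.0, -0.998]]
ft_force: [-0.8, 0.4, 2.1]
opening: 0.2
finger_force: 0.6
61.6 [ 2.5 -0.  -3.5] [0.0, -0.9, 0.0]
63.2 [ 4.5 -0.  -6. ] [0.0, -1.9, 0.0]
64.8 [ 7. -0. -9.] [0.0, -2.8, 0.0]
66.4 [  9.  -0. -12.] [0.0, -3.8, 0.0]
68.0 [ 11.5  -0.  -14.5] [0.0, -4.8, 0.0]
69.6 [ 14.   -0.  -17.5] [0.0, -5.7, 0.0]
71.2 [ 17.  -0. -20.] [0.0, -6.7, 0.0]
72.8 [ 19.5  -0.  -22.5] [0.0, -7.6, 0.0]
74.4 [ 22.5  -0.  -25. ] [0.0, -8.6, 0.0]
76.0 [ 25.   -0.  -27.5] [0.0, -9.6, 0.0]
F_tool [-0.5 -0.6 -2.2] J [-27.8  24.9  91.4   3.2  60.9  43.6]
```

View pics/side3.png

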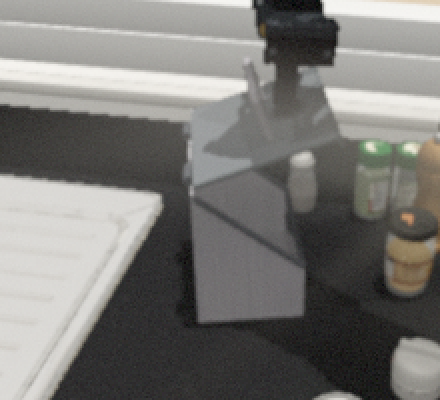

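The lid is about 60° open and rests against the finger, which is at picture position (287,100) on its outer face. Continuing.

```bash
python3 -m crank '[{"x":2,"y":0,"z":-3,"ax":0,"ay":-0.9,"az":0},{"x":4.5,"y":0,"z":-6,"ax":0,"ay":-1.9,"az":0},{"x":7,"y":0,"z":-9,"ax":0,"ay":-2.8,"az":0},{"x":9,"y":0,"z":-12,"ax":0,"ay":-3.8,"az":0},{"x":11.5,"y":0,"z":-14.5,"ax":0,"ay":-4.8,"az":0},{"x":14,"y":0,"z":-17.5,"ax":0,"ay":-5.7,"az":0},{"x":17,"y":0,"z":-20,"ax":0,"ay":-6.7,"az":0},{"x":19.5,"y":0,"z":-22.5,"ax":0,"ay":-7.6,"az":0},{"x":22.5,"y":0,"z":-25,"ax":0,"ay":-8.6,"az":0},{"x":25,"y":0,"z":-27.5,"ax":0,"ay":-9.6,"az":0}]'
python3 -c "
from cad import *
traj(76,92)"
```

```text
time_s: 10.4
tool_pos: [597.4, -208.0, 282.7]
tcp_rot: [[0.951, 0.295, -0.094], [0.293, -0.956, -0.029], [-0.098, 0.0, -0.995]]
ft_force: [0.3, 0.2, -0.9]
opening: 0.6
finger_force: 0.4
77.6 [ 2.5  0.  -2.5] [0.0, -0.9, 0.0]
79.2 [ 5.   0.  -5.5] [0.0, -1.9, 0.0]
80.8 [ 7.5  0.  -8. ] [0.0, -2.9, 0.0]
82.4 [ 10.5   0.  -10.5] [0.0, -3.8, 0.0]
84.0 [ 13.   0. -13.] [0.0, -4.8, 0.0]
85.6 [ 16.    0.  -15.5] [0.0, -5.7, 0.0]
87.2 [ 19.    0.  -17.5] [0.0, -6.7, 0.0]
88.8 [ 22.   0. -20.] [0.0, -7.7, 0.0]
90.4 [ 25.   0. -22.] [0.0, -8.6, 0.0]
92.0 [ 28.   0. -24.] [0.0, -9.6, 0.0]
F_tool [ 0.4 -0.1  0.9] J [-23.7  28.1  81.4  -3.8  74.8  50.3]
```

```bash
python3 -m crank '[{"x":2.5,"y":0,"z":-2.5,"ax":0,"ay":-0.9,"az":0},{"x":5,"y":0,"z":-5.5,"ax":0,"ay":-1.9,"az":0},{"x":7.5,"y":0,"z":-8,"ax":0,"ay":-2.9,"az":0},{"x":10.5,"y":0,"z":-10.5,"ax":0,"ay":-3.8,"az":0},{"x":13,"y":0,"z":-13,"ax":0,"ay":-4.8,"az":0},{"x":16,"y":0,"z":-15.5,"ax":0,"ay":-5.7,"az":0},{"x":19,"y":0,"z":-17.5,"ax":0,"ay":-6.7,"az":0},{"x":22,"y":0,"z":-20,"ax":0,"ay":-7.7,"az":0},{"x":25,"y":0,"z":-22,"ax":0,"ay":-8.6,"az":0},{"x":28,"y":0,"z":-24,"ax":0,"ay":-9.6,"az":0}]'
python3 -c "
from cad import *
traj(92,108)
cv2.imwrite('pics/side4.png',get_image('side')[80:280,180:400,::-1].repeat(2,0).repeat(2,1))"
```

```text
time_s: 11.65
tool_pos: [626.3, -199.1, 303.9]
tcp_rot: [[0.922, 0.295, -0.251], [0.284, -0.956, -0.078], [-0.263, 0.0, -0.965]]
ft_force: [-0.5, -0.3, 1.3]
opening: 0.4
finger_force: 0.4
93.6 [ 3.   0.  -2.5] [0.0, -0.9, 0.0]
95.2 [ 6.  0. -5.] [0.0, -1.9, 0.0]
96.8 [ 8.5  0.  -7.5] [0.0, -2.9, 0.0]
98.4 [11.5  0.  -9.5] [0.0, -3.8, 0.0]
100.0 [ 15.   0. -12.] [0.0, -4.8, 0.0]
101.6 [ 18.   0. -14.] [0.0, -5.7, 0.0]
103.2 [ 21.   0. -16.] [0.0, -6.7, 0.0]
104.8 [ 24.5   0.  -17.5] [0.0, -7.7, 0.0]
106.4 [ 27.5   0.  -19.5] [0.0, -8.6, 0.0]
108.0 [ 31.   0. -21.] [0.0, -9.6, 0.0]
F_tool [-0.9  0.1 -1.1] J [-19.9  33.1  70.4  -9.1  88.7  54.2]
```

View pics/side4.png

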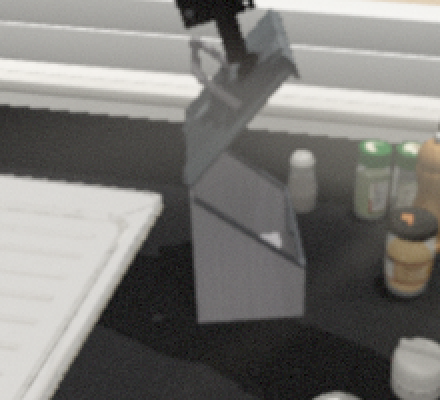

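The lid is at about 92° and still follows the finger, which is at picture position (235,45). Continuing past 1.8 rad.

```bash
python3 -m crank '[{"x":3,"y":0,"z":-2.5,"ax":0,"ay":-0.9,"az":0},{"x":6,"y":0,"z":-5,"ax":0,"ay":-1.9,"az":0},{"x":8.5,"y":0,"z":-7.5,"ax":0,"ay":-2.9,"az":0},{"x":11.5,"y":0,"z":-9.5,"ax":0,"ay":-3.8,"az":0},{"x":15,"y":0,"z":-12,"ax":0,"ay":-4.8,"az":0},{"x":18,"y":0,"z":-14,"ax":0,"ay":-5.7,"az":0},{"x":21,"y":0,"z":-16,"ax":0,"ay":-6.7,"az":0},{"x":24.5,"y":0,"z":-17.5,"ax":0,"ay":-7.7,"az":0},{"x":27.5,"y":0,"z":-19.5,"ax":0,"ay":-8.6,"az":0},{"x":31,"y":0,"z":-21,"ax":0,"ay":-9.6,"az":0}]'
python3 -c "
from cad import *
traj(108,124)"
```

```text
time_s: 12.95
tool_pos: [660.2, -188.7, 316.0]
tcp_rot: [[0.867, 0.295, -0.401], [0.267, -0.956, -0.124], [-0.42, 0.0, -0.908]]
ft_force: [0.2, 0.5, -0.2]
opening: 0.3
finger_force: 0.3
109.6 [ 3.   0.  -2.5] [0.0, -0.9, 0.0]
111.2 [ 6.   0.  -4.5] [0.0, -1.9, 0.0]
112.8 [ 9.5  0.  -6.5] [0.0, -2.9, 0.0]
114.4 [12.5  0.  -8.5] [0.0, -3.8, 0.0]
116.0 [ 16.   0. -10.] [0.0, -4.8, 0.0]
117.6 [ 19.   0. -12.] [0.0, -5.7, 0.0]
119.2 [ 22.5   0.  -13.5] [0.0, -6.7, 0.0]
120.8 [ 26.   0. -15.] [0.0, -7.7, 0.0]
122.4 [ 29.5   0.  -16.5] [0.0, -8.6, 0.0]
124.0 [ 33.   0. -18.] [0.0, -9.6, 0.0]
F_tool [ 0.4 -0.4 -0. ] J [-16.5  39.7  58.4 -13.8 102.6  55.8]
```

```bash
python3 -m crank '[{"x":3,"y":0,"z":-2.5,"ax":0,"ay":-0.9,"az":0},{"x":6,"y":0,"z":-4.5,"ax":0,"ay":-1.9,"az":0},{"x":9.5,"y":0,"z":-6.5,"ax":0,"ay":-2.9,"az":0},{"x":12.5,"y":0,"z":-8.5,"ax":0,"ay":-3.8,"az":0},{"x":16,"y":0,"z":-10,"ax":0,"ay":-4.8,"az":0},{"x":19,"y":0,"z":-12,"ax":0,"ay":-5.7,"az":0},{"x":22.5,"y":0,"z":-13.5,"ax":0,"ay":-6.7,"az":0},{"x":26,"y":0,"z":-15,"ax":0,"ay":-7.7,"az":0},{"x":29.5,"y":0,"z":-16.5,"ax":0,"ay":-8.6,"az":0},{"x":33,"y":0,"z":-18,"ax":0,"ay":-9.6,"az":0}]'
python3 -c "
from cad import *
traj(124,146,k=0.6)
p=W(lid(140,122,0,18)); b=W(lid(140,96,0,67)); print(p,b,bot.state()['tool_pos'])
st=bot.state(); t=st['tool_pos']; print(st['tcp_rot'].T@C@np.array([[60,0,0],[60,0,150]]).T)"
```

```text
time_s: 14.2
tool_pos: [696.0, -177.6, 318.4]
tcp_rot: [[0.788, 0.295, -0.54], [0.243, -0.956, -0.167], [-0.565, 0.0, -0.825]]
ft_force: [0.3, 0.6, 0.3]
opening: 0.4
finger_force: 0.3
126.2 [ 4.5  0.  -2.5] [0.0, -1.3, 0.0]
128.4 [ 9.   0.  -4.5] [0.0, -2.6, 0.0]
130.6 [14.   0.  -6.5] [0.0, -3.9, 0.0]
132.8 [18.5  0.  -8.5] [0.0, -5.3, 0.0]
135.0 [ 23.5   0.  -10.5] [0.0, -6.6, 0.0]
137.2 [ 28.5   0.  -12. ] [0.0, -7.9, 0.0]
139.4 [ 33.5   0.  -13.5] [0.0, -9.2, 0.0]
141.6 [ 38.5   0.  -14.5] [0.0, -10.5, 0.0]
143.8 [ 43.5   0.  -15.5] [0.0, -11.9, 0.0]
146.0 [ 48.5   0.  -16.5] [0.0, -13.2, 0.0]
F_tool [ 0.2 -0.5 -0.5] J [-13.7  47.6  45.2 -18.9 116.4  55.2]
[ 718.40641187 -170.83387492  298.02087867] [ 760.21349347 -157.97233725  263.90711639] [ 696.00999292 -177.61301738  318.42873162]
[[ 4.94929820e+01 -3.53025008e+01]
 [ 4.51205801e-02  7.63073289e-02]
 [-3.39181765e+01 -1.57650651e+02]]
```

```bash
python3 -m crank '[{"x":4.5,"y":0,"z":-2.5,"ax":0,"ay":-1.3,"az":0},{"x":9,"y":0,"z":-4.5,"ax":0,"ay":-2.6,"az":0},{"x":14,"y":0,"z":-6.5,"ax":0,"ay":-3.9,"az":0},{"x":18.5,"y":0,"z":-8.5,"ax":0,"ay":-5.3,"az":0},{"x":23.5,"y":0,"z":-10.5,"ax":0,"ay":-6.6,"az":0},{"x":28.5,"y":0,"z":-12,"ax":0,"ay":-7.9,"az":0},{"x":33.5,"y":0,"z":-13.5,"ax":0,"ay":-9.2,"az":0},{"x":38.5,"y":0,"z":-14.5,"ax":0,"ay":-10.5,"az":0},{"x":43.5,"y":0,"z":-15.5,"ax":0,"ay":-11.9,"az":0},{"x":48.5,"y":0,"z":-16.5,"ax":0,"ay":-13.2,"az":0}]'
python3 -c "
from cad import *
st=bot.state(); print(st['joints'].round(1))
cv2.imwrite('pics/side5.png',get_image('side')[60:260,180:400,::-1].repeat(2,0).repeat(2,1))
r=st['tcp_rot']
print(r.T@np.array([[0,0,100],[40,12,100]]).T)
# lemon pregrasp: closing axis along 60deg, tool down, camera either way
for a in(150,-30):
  x=np.array([np.cos(np.radians(a)),np.sin(np.radians(a)),0]); z=np.array([0,0,-1]); R=np.c_[x,np.cross(z,x),z]
  print(a,delta([640,105,130],R))
"
```

```text
time_s: 15.45
tool_pos: [743.1, -163.0, 304.3]
tcp_rot: [[0.644, 0.294, -0.706], [0.198, -0.956, -0.218], [-0.739, 0.0, -0.673]]
ft_force: [-0.3, 0.2, 0.2]
opening: 0.2
finger_force: 0.0
[-10.7  61.1  23.4 -29.6 135.6  48.4]
[[-7.39236142e+01 -4.58004414e+01]
 [ 4.22037254e-03  3.15309087e-01]
 [-6.73446305e+01 -9.82151727e+01]]
150 ([115.1, -286.1, 131.3], [-54.7, 23.8, -123.4])
-30 ([115.1, -286.1, 131.3], [19.6, 45.0, 44.3])
```

View pics/side5.png

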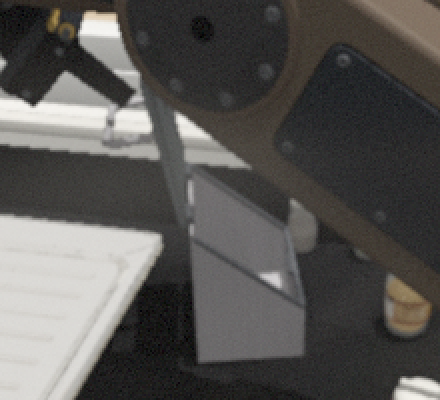

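The lid stands past upright at its stop, with the finger clear behind it at picture position (125,95). I'll back off, slide sideways out from behind the lid, and go on to the lemon.

```bash
python3 -m crank '[{"x":0,"y":0,"z":-15,"ax":0,"ay":0,"az":0},{"x":0,"y":0,"z":-35,"ax":0,"ay":0,"az":0},{"x":0,"y":-30,"z":-40,"ax":0,"ay":0,"az":0},{"x":0,"y":-70,"z":-40,"ax":0,"ay":0,"az":0},{"x":0,"y":-110,"z":-40,"ax":0,"ay":0,"az":0},{"x":0,"y":-150,"z":-40,"ax":0,"ay":0,"az":0},{"x":0,"y":-190,"z":-40,"ax":0,"ay":3,"az":0},{"x":0,"y":-230,"z":-40,"ax":2,"ay":10,"az":5},{"x":0,"y":-260,"z":-30,"ax":5,"ay":16,"az":12},{"x":0,"y":-285,"z":-20,"ax":8,"ay":22,"az":20}]' 
python3 -c "
from cad import *
st=bot.state(); print(st['joints'].round(1))
for a in(-30,):
  x=np.array([np.cos(np.radians(a)),np.sin(np.radians(a)),0]); z=np.array([0,0,-1]); R=np.c_[x,np.cross(z,x),z]
  print(a,delta([640,105,150],R))
"
```

```text
time_s: 16.75
tool_pos: [672.5, 114.7, 318.2]
tcp_rot: [[0.908, -0.068, -0.413], [-0.1, -0.993, -0.056], [-0.407, 0.092, -0.909]]
ft_force: [-0.1, -0.4, -0.3]
opening: 0.4
finger_force: 0.0
[  4.6  40.7  56.1  -1.4 107.8  99.5]
-30 ([39.9, -3.7, 166.8], [10.6, 22.5, 24.6])
```

```bash
python3 -m crank '[{"x":5,"y":0,"z":20,"ax":2,"ay":5,"az":5},{"x":12,"y":-1,"z":45,"ax":5,"ay":10,"az":10},{"x":20,"y":-2,"z":75,"ax":7,"ay":15,"az":16},{"x":28,"y":-3,"z":105,"ax":9,"ay":19,"az":21},{"x":34,"y":-3.5,"z":135,"ax":10.6,"ay":22.5,"az":24.6},{"x":40,"y":-3.7,"z":155,"ax":10.6,"ay":22.5,"az":24.6},{"x":40,"y":-3.7,"z":166.8,"ax":10.6,"ay":22.5,"az":24.6},{"x":40,"y":-3.7,"z":166.8,"ax":10.6,"ay":22.5,"az":24.6},{"x":40,"y":-3.7,"z":166.8,"ax":10.6,"ay":22.5,"az":24.6},{"x":40,"y":-3.7,"z":166.8,"ax":10.6,"ay":22.5,"az":24.6}]' 0
python3 - <<'E'
from cad import *
st=bot.state(); print(st['joints'].round(1))
cw=calibration("wrist"); w=get_image("wrist"); s=get_image("scene"); cv2.imwrite("pics/w6.png",np.hstack([w[:,:,::-1],]))
cv2.imwrite("pics/c6.png",np.vstack([cv2.resize(w,(480,300)),cv2.resize(s,(480,300))])[:,:,::-1])
h=cv2.cvtColor(w,cv2.COLOR_RGB2HSV); m=cv2.inRange(h,(18,90,60),(36,255,255)); m=cv2.morphologyEx(m,cv2.MORPH_OPEN,np.ones((5,5)))
k=max(cv2.findContours(m,0,2)[0],key=cv2.contourArea); print(cv2.boundingRect(k))
P=np.array([onz(cw,*p[0],28)[:2] for p in k],np.float32); print(cv2.minAreaRect(P),cv2.fitEllipse(P))
M=cv2.moments(k); print("centroid",onz(cw,M['m10']/M['m00'],M['m01']/M['m00'],28))
E
```

```text
time_s: 18.0
tool_pos: [640.5, 103.7, 150.7]
tcp_rot: [[0.868, -0.496, -0.002], [-0.496, -0.868, -0.0], [-0.002, 0.001, -1.0]]
ft_force: [0.7, -0.6, -0.2]
opening: 92.8
finger_force: 0.0
[  3.4  34.9  90.4   0.   54.8 123.1]
(287, 161, 64, 85)
((641.1561279296875, 105.77739715576172), (66.26486206054688, 64.10579681396484), 5.510601043701172) ((640.652587890625, 105.41629791259766), (55.541500091552734, 75.64593505859375), 52.82251739501953)
centroid [641.86419569 104.64231134  28.        ]
```

View pics/c6.png

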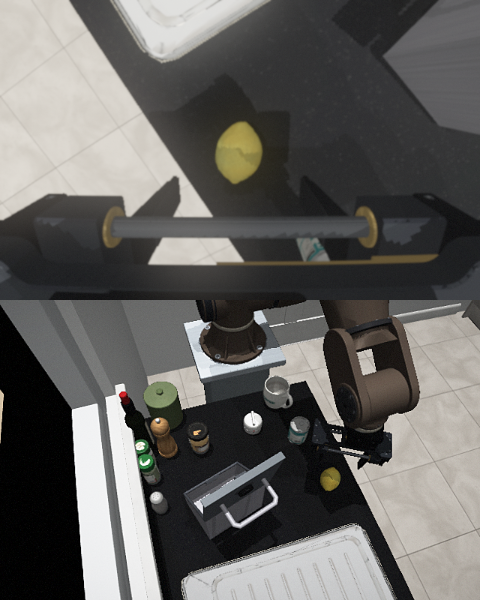

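The wrist picture shows the lemon centred between the fingers at (238,153); it is at world (641,105) with its long axis at 143°. The scene picture shows the lid standing open. Descending to grasp.

```bash
python3 -m crank '[{"x":0,"y":-1.5,"z":15,"ax":0,"ay":0,"az":4},{"x":0,"y":-1.5,"z":35,"ax":0,"ay":0,"az":7.5},{"x":0,"y":-1.5,"z":55,"ax":0,"ay":0,"az":7.5},{"x":0,"y":-1.5,"z":75,"ax":0,"ay":0,"az":7.5},{"x":0,"y":-1.5,"z":95,"ax":0,"ay":0,"az":7.5},{"x":0,"y":-1.5,"z":110,"ax":0,"ay":0,"az":7.5},{"x":0,"y":-1.5,"z":120,"ax":0,"ay":0,"az":7.5},{"x":0,"y":-1.5,"z":124,"ax":0,"ay":0,"az":7.5},{"x":0,"y":-1.5,"z":124.5,"ax":0,"ay":0,"az":7.5},{"x":0,"y":-1.5,"z":124.5,"ax":0,"ay":0,"az":7.5}]' 0
python3 -m crank '[{"x":0,"y":0,"z":0,"ax":0,"ay":0,"az":0},{"x":0,"y":0,"z":0,"ax":0,"ay":0,"az":0},{"x":0,"y":0,"z":0,"ax":0,"ay":0,"az":0},{"x":0,"y":0,"z":0,"ax":0,"ay":0,"az":0},{"x":0,"y":0,"z":0,"ax":0,"ay":0,"az":0},{"x":0,"y":0,"z":0,"ax":0,"ay":0,"az":0},{"x":0,"y":0,"z":0,"ax":0,"ay":0,"az":0},{"x":0,"y":0,"z":0,"ax":0,"ay":0,"az":0},{"x":0,"y":0,"z":0,"ax":0,"ay":0,"az":0},{"x":0,"y":0,"z":0,"ax":0,"ay":0,"az":0}]' 0.9
```

```text
time_s: 19.35
tool_pos: [640.7, 105.0, 26.0]
tcp_rot: [[0.796, -0.605, -0.002], [-0.605, -0.796, -0.0], [-0.002, 0.002, -1.0]]
ft_force: [0.7, -0.3, -0.5]
opening: 95.2
finger_force: 0.0
time_s: 20.6
tool_pos: [640.5, 105.1, 25.6]
tcp_rot: [[0.796, -0.606, -0.003], [-0.606, -0.796, -0.0], [-0.002, 0.002, -1.0]]
ft_force: [-0.2, 0.9, 1.2]
opening: 53.2
finger_force: 30.0
```

Run:
```python
from cad import *
R=toolR(40); p=W(np.array([0,0,61])); 
print(delta(p-R[:,2]*140,R), p-R[:,2]*140)
```

```text
([116.9, 328.6, -142.3], [19.0, 37.1, -52.1]) [ 534.98793297 -227.26076689  168.24622204]
```

```bash
python3 -m crank '[{"x":0,"y":0,"z":-30,"ax":0,"ay":0,"az":0},{"x":0,"y":0,"z":-75,"ax":0,"ay":0,"az":0},{"x":0,"y":0,"z":-120,"ax":0,"ay":0,"az":0},{"x":5,"y":20,"z":-155,"ax":0,"ay":0,"az":-5},{"x":20,"y":60,"z":-175,"ax":2,"ay":4,"az":-11},{"x":35,"y":100,"z":-180,"ax":4,"ay":9,"az":-18},{"x":50,"y":140,"z":-180,"ax":7,"ay":14,"az":-25},{"x":65,"y":185,"z":-180,"ax":10,"ay":19,"az":-32},{"x":80,"y":230,"z":-180,"ax":13,"ay":25,"az":-38},{"x":95,"y":270,"z":-175,"ax":16,"ay":30,"az":-44}]'
python3 - <<'E'
from cad import *
R=toolR(40); p=W(np.array([0,0,61])); st=bot.state(); print(st["joints"].round(1))
print(delta(p-R[:,2]*140,R)); cv2.imwrite("pics/w7.png",get_image("scene")[:,:,::-1])
E
```

```text
time_s: 21.85
tool_pos: [568.9, -115.1, 202.5]
tcp_rot: [[0.908, 0.027, 0.419], [-0.015, -0.995, 0.098], [0.419, -0.095, -0.903]]
ft_force: [1.8, 0.3, -0.8]
opening: 53.2
finger_force: 30.0
[-24.7  20.8 112.4  31.8  30.1  39.5]
([-43.4, 113.9, 5.8], [3.8, 14.2, -16.1])
```

View pics/w7.png

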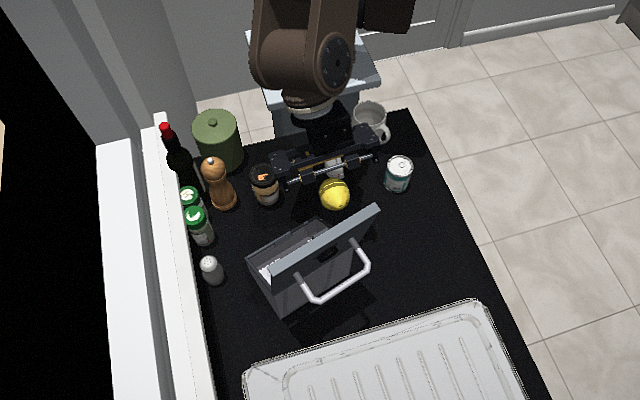

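The lemon is held at (335,195) in front of the open caddy. I'll move to the standoff in front of the opening.

```bash
python3 -m crank '[{"x":-5,"y":12,"z":0,"ax":0,"ay":1.5,"az":-2},{"x":-10,"y":25,"z":0,"ax":1,"ay":3,"az":-4},{"x":-15,"y":40,"z":0,"ax":1.5,"ay":5,"az":-6},{"x":-20,"y":55,"z":1,"ax":2,"ay":7,"az":-8},{"x":-25,"y":70,"z":2,"ax":2.5,"ay":9,"az":-10},{"x":-30,"y":85,"z":3,"ax":3,"ay":10.5,"az":-12},{"x":-35,"y":98,"z":4,"ax":3.4,"ay":12,"az":-14},{"x":-40,"y":108,"z":5,"ax":3.8,"ay":13.5,"az":-15.5},{"x":-43.4,"y":113.9,"z":5.8,"ax":3.8,"ay":14.2,"az":-16.1},{"x":-43.4,"y":113.9,"z":5.8,"ax":3.8,"ay":14.2,"az":-16.1}]'
python3 - <<'E'
from cad import *
R=toolR(40); p=W(np.array([0,0,61])); st=bot.state(); print(st["joints"].round(1))
print(delta(p,R))
E
```

```text
time_s: 23.15
tool_pos: [535.2, -226.4, 167.7]
tcp_rot: [[0.735, 0.293, 0.612], [0.223, -0.956, 0.189], [0.64, -0.003, -0.768]]
ft_force: [0.6, -0.2, -0.8]
opening: 53.2
finger_force: 30.0
[-44.   26.3 118.2  70.8  36.5 -30.8]
([0.5, 0.9, 139.3], [-0.1, 0.2, -0.2])
```

```bash
python3 -m crank '[{"x":10,"y":1,"z":0,"ax":0,"ay":0,"az":0},{"x":18,"y":1,"z":5,"ax":0,"ay":0,"az":0},{"x":18,"y":1,"z":25,"ax":0,"ay":0,"az":0},{"x":18,"y":1,"z":45,"ax":0,"ay":0,"az":0},{"x":18,"y":1,"z":65,"ax":0,"ay":0,"az":0},{"x":18,"y":1,"z":85,"ax":0,"ay":0,"az":0},{"x":18,"y":1,"z":103,"ax":0,"ay":0,"az":0},{"x":18,"y":1,"z":120,"ax":0,"ay":0,"az":0},{"x":18,"y":1,"z":132,"ax":0,"ay":0,"az":0},{"x":18,"y":1,"z":138,"ax":0,"ay":0,"az":0}]'
python3 - <<'E'
from cad import *
st=bot.state(); print(C.T@(st["tool_pos"]-[*T0,0]),(st["tcp_rot"].T@st["ft_force"]).round(1))
E
```

```text
time_s: 24.4
tool_pos: [633.9, -196.5, 73.3]
tcp_rot: [[0.734, 0.294, 0.612], [0.225, -0.956, 0.19], [0.641, -0.002, -0.768]]
ft_force: [0.1, 0.2, -1.2]
opening: 53.1
finger_force: 30.0
[13.58994992  0.306307   73.26645548] [-0.7 -0.2  1. ]
```

Inside with no contact. Release with the fingers part open, then withdraw along the normal.

```bash
python3 -m crank '[{"x":0,"y":0,"z":0,"ax":0,"ay":0,"az":0},{"x":0,"y":0,"z":0,"ax":0,"ay":0,"az":0},{"x":0,"y":0,"z":0,"ax":0,"ay":0,"az":0},{"x":0,"y":0,"z":0,"ax":0,"ay":0,"az":0},{"x":0,"y":0,"z":0,"ax":0,"ay":0,"az":0},{"x":0,"y":0,"z":0,"ax":0,"ay":0,"az":0},{"x":0,"y":0,"z":0,"ax":0,"ay":0,"az":0},{"x":0,"y":0,"z":0,"ax":0,"ay":0,"az":0},{"x":0,"y":0,"z":0,"ax":0,"ay":0,"az":0},{"x":0,"y":0,"z":0,"ax":0,"ay":0,"az":0}]' 0.15
python3 -m crank '[{"x":0,"y":0,"z":-10,"ax":0,"ay":0,"az":0},{"x":0,"y":0,"z":-25,"ax":0,"ay":0,"az":0},{"x":0,"y":0,"z":-45,"ax":0,"ay":0,"az":0},{"x":0,"y":0,"z":-65,"ax":0,"ay":0,"az":0},{"x":0,"y":0,"z":-85,"ax":0,"ay":0,"az":0},{"x":0,"y":0,"z":-105,"ax":0,"ay":0,"az":0},{"x":0,"y":0,"z":-125,"ax":0,"ay":0,"az":0},{"x":0,"y":0,"z":-142,"ax":0,"ay":0,"az":0},{"x":0,"y":0,"z":-150,"ax":0,"ay":0,"az":0},{"x":0,"y":0,"z":-150,"ax":0,"ay":0,"az":0}]'
python3 - <<'E'
from cad import *
w=get_image("wrist"); s=get_image("scene")
cv2.imwrite("pics/c8.png",np.vstack([cv2.resize(w,(480,300)),cv2.resize(s,(480,300))])[:,:,::-1])
E
```

```text
time_s: 25.65
tool_pos: [633.6, -197.1, 73.8]
tcp_rot: [[0.734, 0.293, 0.613], [0.224, -0.956, 0.189], [0.641, -0.001, -0.767]]
ft_force: [0.2, -0.4, 0.2]
opening: 80.9
finger_force: 0.0
time_s: 26.9
tool_pos: [541.4, -225.7, 189.6]
tcp_rot: [[0.734, 0.293, 0.613], [0.224, -0.956, 0.188], [0.641, -0.0, -0.767]]
ft_force: [-0.3, -0.1, -0.1]
opening: 80.9
finger_force: 0.0
```

View pics/c8.png

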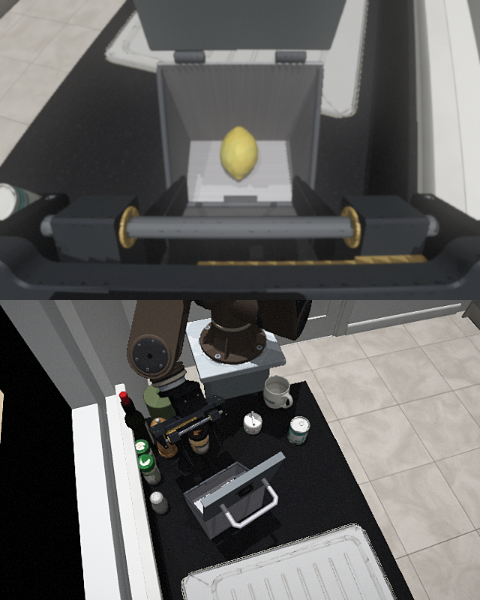

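The lemon lies in the caddy at (238,153), the lid stands open, the other things stand where they were, and the arm is clear of everything.

```bash
python3 -c "
from plant import bot
print(bot.hand_in())"
```

```text
the job is handed in; nothing more can be done
None
```

The lemon is in the caddy and the lid stands fully open. I kept a finger on the lid as it came up, the other things look undisturbed, and I handed the job in at about 27 s.

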